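# Check the travel of a batter dispenser's hand lever

### The job

Check the hand lever of the batter dispenser without grasping anything: with the outside of the closed fingers, gently press the lever (red pad) in towards the black grip bar as far as it goes, keep it there a moment, then let it spring all the way out. Press it fully in a second time and finish while still holding it against its stop, so that I can see the gap that is left to the bar. Push only from the lever's outer side; do not pinch it, do not touch the grip bar, and do not shift the dispenser or the things beside it.

Things in the scene. Friction and masses are not known exactly. Their poses are not given: they have to be found in the camera images.
- dispenser: Loose heavy (about 4 kg) batter dispenser; slides if pushed hard. Origin: centre of the underside of its grey base, 150 (x) x 280 (y) x 18 mm, z up. Steel funnel 111 mm wide, axis at (0, 75) mm, rim 140 and stopper knob 160 mm high; 26 mm column at (66, 75), 140 high. Lever and grip bar run from it towards -y, side by side, axes 100 mm high, the lever on the bar's -x side.
- grip_bar: Fixed black grip bar of the dispenser, 22 mm thick, level, same axes as the dispenser. The origin lies on its axis at its free end, dispenser (34, -135, 100) mm; from there it runs 135 mm along +y to the bracket. Not to be touched.
- trigger (a joint): Hand lever, hinged about the vertical through dispenser (-14, 6) mm. 0 = fully out (rest, slanting away from the bar), grows when pressed in; stop at 0.40 rad, parallel to the bar, about 27 mm free between them. Spring force at the pad about 1.7 N at rest, 5.5 N at the stop. Steel blade 8 mm thick, 89 to 111 mm above the worktop, 136 mm from hinge to free end.
- trigger_pad (a point): Centre of the outer face of the ribbed red pad on the lever (46 mm along y, 20 mm tall), 98 mm from the hinge axis along the lever, 7 mm outside its midline, 100 mm above the worktop. Turns with the lever: +x is the pressing direction, through the lever towards the bar; -y points along the lever to its free end; z up.
- shaker: Loose table shaker, glass with a grey top, 44 mm wide, 90 mm tall, origin at the centre of its underside; stands on the lever's side of the dispenser, 140 to 170 mm from its middle. Leave alone.
- glass: Loose clear tumbler, 80 mm wide, 91 mm tall, origin at the centre of its underside; stands on the grip bar's side of the dispenser. Leave alone.
- tin: Loose flat food tin, 86 mm wide, 40 mm tall, origin at the centre of its underside; stands on the grip bar's side, next to the funnel. Leave alone.

How it is judged:
By the outcome, as a careful person would: the job done as asked, in the order asked, and still so for the second after the job is handed in, while the arm keeps its last pose, push and grip.
It also fails if it takes over 40 s, if anything falls off the work surface, if the arm or the gripper's body presses on something with over 40 N, if the wrist force passes 120 N, or if a joint passes its speed limit or range.

### The arm

A 7-joint arm with a two-finger parallel gripper is mounted at the origin on a cart in front of the work surface, level with it; the furniture and walls round the work are solid. World frame = base frame: x ahead of the robot, y to its left, z up, the work surface at z = 0. Lengths are in mm, angles in degrees, forces in N, time in s.
With the tool pointing down it reaches from about 400 to 925 mm from the base axis. Payload 5.6 kg.
Tool frame: the origin (TCP) lies between the finger pads; the fingertips stand 19 mm ahead of it and the grasp point (between the pads) is the TCP; z points along the fingers, y is the line along which they close (so a half turn about z gives the same grasp; the last joint's range is limited). The gripper opens to 85 mm and grips with 20 to 120 N. Pads are 22 mm wide; open, the fingers measure 114 mm over their backs; the gripper's body (76 mm by 85 mm) begins 54 mm behind the grasp point. The pads swing forward as they close: fully open they stand 13 mm farther back than shut.
Start: joints at [-71.734, 26.786, -0.665, 91.828, 0.344, 61.387, -3.226], TCP at [230.112, 607.911, 250.29] pointing down, gripper open.
Joint ranges: [-144.91, 144.91], [-17.63, 115.5], [-89.93, 88.59], [15.96, 139.68], [-74.01, 254.01], [8.47, 105.57], [-167.45, 167.45]. Speed limits (degrees/s): [147.25, 147.25, 180, 180, 180, 180, 180].

### API

Orientations are given as [roll, pitch, yaw] about the fixed x, y, z axes, in that order (R = Rz(yaw) Ry(pitch) Rx(roll)).
In Python, from cell import robot gives the robot as it stands.
- The arm moves only by the shell command python3 drive.py 'ROWS' [OPENING]. ROWS is a JSON list of rows, 1 to 12 of them, each an object with the fields xyz (a list: dx, dy, dz in parts of the range, where 1.0 means 750 mm), turn (a turn about the tool's z in normalised numbers (1 is pi rad)); a field left out counts as zero; each row is the pose to reach, as a shift and turn from the pose commanded when the command began, along the tool's axes at that moment; what a row does not reach only later rows make up. A row lasts 1/10 s, in which the tool goes at most 50 mm and 8.59 degrees, less where a joint would pass 70% of its speed; a pose out of reach is approached as far as the arm can. OPENING is the finger opening in mm, set as the command begins (- or left out keeps the last). The fingers move at their own pace and stop on an object; the grip force is fixed at half the most. Time passes only in rows, so rows that do not move let the fingers close. It prints the time, the measured TCP pose, the force, the opening and the grip force at its end. Shift and turn numbers lie between -1 and 1, and a call with a number outside is refused. Input that does not fit is refused with a message, and nothing moves.
- robot.read_state(): the state, without advancing time (a new reading comes with each control period).
- robot.read_camera(name): name is "side" or "top"; returns the picture (480x640x3 uint8, red, green, blue); there is no depth.
- robot.calibration(name): a dict with "fovy" (degrees; the focal length in pixels is half the picture's height over the tangent of half this angle, whatever the lens; pixels are square), "cx", "cy" (the principal point, pixels), "cam_to_world" (4x4, takes a point from camera to world coordinates). Camera axes: x right, y down, z forward; pixel columns grow to the right and rows downward; lengths in mm; the calibration is good to about 2 mm. A picture is of the moment at which its call begins. calibration takes no time and is no camera call.
- robot.close_job(): hands the job in; it is judged then, once.
The state is a dict: "t": time; "q": joint angles; "joint_velocities": joint speeds; "joint_efforts": joint torques, N m; "ee_pos": TCP position; "ee_rot": TCP orientation; "force": force on the tool from outside, world axes, zero at the start; "ft_torque": the same for the moment, N m; "grip_width": finger opening in mm; "finger_force": force on a finger pad.
Only numpy, scipy, OpenCV 4.12 (cv2) and the standard library are available. Lean on these libraries where they do the work, as an engineer would, in place of code of your own. Each camera call takes 0.05 s, during which the arm holds its last target. There are 200 camera calls.

## Working session

There is one attempt and no reset: what is moved stays moved. The work goes in short steps, Python scripts to look and compute and a shell command to move; the robot and the scene stay as the last step left them, time stands still between calls to the robot, and variables do not carry over. Pictures are saved under pics/ and viewed, at most 10 in all, crops included, and the job is handed in when it is done.

```bash
ls; mkdir -p pics
python3 - <<'E'
from cell import robot
import cv2
for n in("top","side"):
    cv2.imwrite(f"pics/{n}0.png",robot.read_camera(n)[:,:,::-1]); c=robot.calibration(n); print(n,c)
s=robot.read_state();print(s)
E
```

```text
cell.py
drive.py
pics
top {'fovy': 52.46107588883732, 'cx': 319.3269941315915, 'cy': 236.16143569404036, 'cam_to_world': array([[-1.04340658e-03, -9.97583180e-01,  6.94745348e-02,
         4.52458523e+02],
       [-9.99999423e-01,  1.02326590e-03, -3.25488012e-04,
         1.96770484e+02],
       [ 2.53610444e-04, -6.94748343e-02, -9.97583672e-01,
         9.33764722e+02],
       [ 0.00000000e+00,  0.00000000e+00,  0.00000000e+00,
         1.00000000e+00]])}
side {'fovy': 47.87406940842331, 'cx': 315.97665517806985, 'cy': 242.04414502533885, 'cam_to_world': array([[ 8.80839116e-01, -2.34638212e-01,  4.11178016e-01,
         1.68407243e+02],
       [-4.73282195e-01, -4.57073057e-01,  7.53052577e-01,
        -4.41111034e+02],
       [ 1.12434824e-02, -8.57921401e-01, -5.13657916e-01,
         5.33742761e+02],
       [ 0.00000000e+00,  0.00000000e+00,  0.00000000e+00,
         1.00000000e+00]])}
{'t': 0.1, 'q': array([-71.733685  ,  26.83237576,  -0.66382393,  91.87632568,
         0.34295479,  61.38779287,  -3.22444361]), 'joint_velocities': array([-0.00654969, -0.12424596,  0.05131402, -0.10419447,  0.04467863,
        0.02823822,  0.06795223]), 'joint_efforts': array([ 9.12734304e-04, -5.33511508e+01,  2.13512027e-02, -2.51964265e+01,
        1.14925453e-02,  4.28564264e-03, -1.62996503e-05]), 'ee_pos': array([229.9721674 , 607.43996547, 249.41253551]), 'ee_rot': array([-1.79905699e+02,  6.48346103e-03,  1.59266334e+02]), 'force': array([-0.12413754,  0.81508137,  0.33712474]), 'ft_torque': array([ 0.01510019,  0.03200811, -0.0032725 ]), 'finger_force': 0.0, 'grip_width': 85.45009438258711}
```

View pics/top0.png

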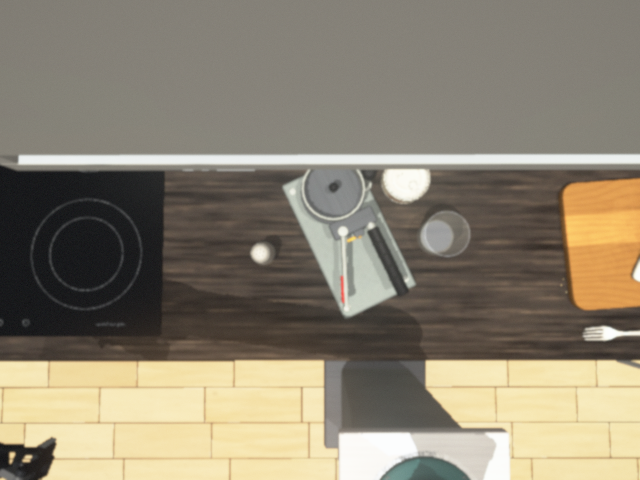

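View pics/side0.png

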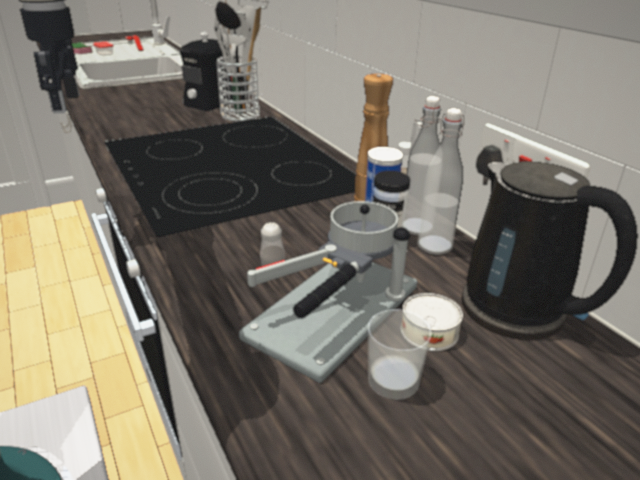

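The top view shows the dispenser: funnel (335,188), lever running from (343,231) to (345,308) with a red pad near (342,290), bar from (370,228) to (405,292), shaker (262,253), glass (446,233). I'll enlarge it to measure.

Run:
```python
import cv2
im=cv2.imread("pics/top0.png")[160:330,240:480]
cv2.imwrite("pics/topc.png",cv2.resize(im[:, :200],None,fx=3.5,fy=3.5,interpolation=cv2.INTER_CUBIC))
```

```text
(no output)
```

View pics/topc.png

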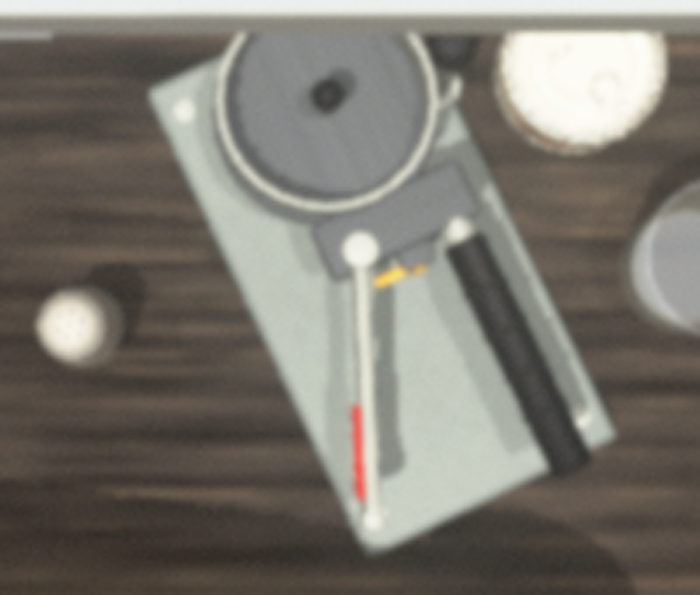

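The crop shows the base corners (150,93), (370,553), (617,437), the hinge cap (360,249), the lever tip (372,525), the pad's outer face centre (357,453), the knob (328,95), the shaker's top (72,327), and the bar end at about (572,468). Next I fit the pose.

```bash
cat > h.py <<'E'
import numpy as np, cv2
from cell import robot
from scipy.spatial.transform import Rotation as R
def ray(n,u,v,z):
    c=robot.calibration(n);f=240/np.tan(np.radians(c["fovy"]/2));T=c["cam_to_world"]
    d=T[:3,:3]@[(u-c["cx"])/f,(v-c["cy"])/f,1];o=T[:3,3];return o+d*(z-o[2])/d[2]
def proj(n,p):
    c=robot.calibration(n);f=240/np.tan(np.radians(c["fovy"]/2));T=c["cam_to_world"]
    q=T[:3,:3].T@(np.array(p)-T[:3,3]);return np.array([c["cx"]+f*q[0]/q[2],c["cy"]+f*q[1]/q[2]])
E
python3 - <<'E'
from h import *
from scipy.optimize import least_squares
cr=lambda x,y:(240+(x+.5)/3.5-.5,160+(y+.5)/3.5-.5)
P={'c1':((150,93),(-75,140,18)),'c2':((370,553),(-75,-140,18)),'c3':((617,437),(75,-140,18)),'hinge':((360,249),(-14,6,113)),'knob':((328,95),(0,75,158)),'barend':((572,468),(34,-135,100))}
W={k:ray("top",*cr(*a),b[2])[:2] for k,(a,b) in P.items()}
def f(p):
    c,s=np.cos(p[2]),np.sin(p[2]);M=np.array([[c,-s],[s,c]])
    return np.concatenate([p[:2]+M@b[:2]-W[k] for k,(a,b) in P.items()])
r=least_squares(f,[550,150,-1.2]);p=r.x;print(p,np.degrees(p[2]),r.fun.reshape(-1,2).round(1).tolist())
c,s=np.cos(p[2]),np.sin(p[2]);M=np.array([[c,-s],[s,c]])
D=lambda x,y,z=0:np.array([*(p[:2]+M@[x,y]),z])
for k,(x,y,z) in {'pad':(357,453,100),'tip':(372,525,111),'hinge':(360,249,113),'shaker':(72,327,90)}.items():
    w=ray("top",*cr(x,y),z);print(k,w.round(1),'disp',(M.T@(w[:2]-p[:2])).round(1))
for th in(0,.2,.4):
    # lever dir at stop = -y; at rest rotated towards -x
    a=-(0.4-th);l=np.array([np.sin(a),-np.cos(a)]);pr=np.array([np.cos(a),np.sin(a)])
    pd=np.array([-14,6])+98*l-7*pr;print(th,'pad disp',pd.round(1),'world',D(*pd)[:2].round(1),'press dir deg',np.degrees(np.arctan2(*(M@pr)[::-1])).round(1),'tip',D(*(np.array([-14,6])+136*l))[:2].round(1))
for n,q in {'knob':(0,75,160),'barend':(34,-135,100),'c2':(-75,-140,18),'c3':(75,-140,18)}.items(): print(n,proj('side',D(*q)).round(0))
E
```

```text
[519.51432485 141.48604367  -1.12766573] -64.61048699523018 [[2.5, 3.0], [-3.1, 1.1], [-0.2, -2.0], [0.2, -0.6], [1.2, -0.2], [-0.7, -1.2]]
pad [420.2 158.6 100. ] disp [-58.1 -82.4]
tip [386.3 152.1 111. ] disp [ -66.7 -115.8]
hinge [518.7 157.3 113. ] disp [-14.7   6. ]
shaker [482.  298.9  90. ] disp [-158.3   33.6]
0 pad disp [-58.6 -81.5] world [420.7 159.5] press dir deg -87.5 tip [383.1 150.8]
0.2 pad disp [-40.3 -88.7] world [422.1 139.9] press dir deg -76.1 tip [386.9 124. ]
0.4 pad disp [-21. -92.] world [427.4 121. ] press dir deg -64.6 tip [396.1  98.4]
knob [364. 204.]
barend [297. 311.]
c2 [237. 329.]
c3 [320. 374.]
```

The fit agrees to about 3 mm, and the pad measures within 1 mm of where the model puts it. Now I move beside the lever at height with the fingers closing, and turn the tool y axis onto the pad's normal.

The rows are not in the units I measure in: shifts go in shares of 750 mm and turns go in shares of pi rad. I convert before sending: -316 mm / 750 = -0.4213, -308 mm / 750 = -0.4107, -23.2 degrees / 180 = -0.1289.

```bash
python3 drive.py '[{"xyz": [-0.0267,-0.0253,0],"turn": -0.0111},{"xyz": [-0.0667,-0.064,0],"turn": -0.0278},{"xyz": [-0.1133,-0.108,0],"turn": -0.0444},{"xyz": [-0.16,-0.152,0],"turn": -0.0611},{"xyz": [-0.2067,-0.1973,0],"turn": -0.0778},{"xyz": [-0.2533,-0.2413,0],"turn": -0.0944},{"xyz": [-0.3,-0.2853,0],"turn": -0.1111},{"xyz": [-0.3467,-0.3293,0],"turn": -0.1278},{"xyz": [-0.3867,-0.368,0],"turn": -0.1289},{"xyz": [-0.4107,-0.3907,0],"turn": -0.1289},{"xyz": [-0.4213,-0.4013,0],"turn": -0.1289},{"xyz": [-0.4213,-0.4013,0],"turn": -0.1289}]' 0; python3 -c "
from cell import robot;s=robot.read_state();print(s['t'],s['ee_pos'],s['ee_rot'],s['q'],s['grip_width'],s['force'])"
```

```text
t: 1.3
ee_pos: [419.4, 213.6, 250.2]
ee_rot: [-180.0, -0.0, -177.7]
force: [-0.1, 0.3, -0.4]
grip_width: 0.1
finger_force: 0.0
1.3 [419.38774707 213.61177976 250.19176443] [-1.79990560e+02 -8.46045602e-03 -1.77676816e+02] [-36.65112851   9.22636446   6.1828563  116.51290728  -1.21265442
  54.33148132  62.48289813] 0.09236366149904789 [-0.13555097  0.30556432 -0.375185  ]
```

To row units: 150 mm / 750 = 0.2, 142 mm / 750 = 0.1893.

```bash
python3 drive.py '[{"xyz": [0,0,0.0333]},{"xyz": [0,0,0.08]},{"xyz": [0,0,0.1267]},{"xyz": [0,0,0.1667]},{"xyz": [0,0,0.1893]},{"xyz": [0,0,0.2]},{"xyz": [0,-0.0067,0.2]},{"xyz": [0,-0.0133,0.2]},{"xyz": [0,-0.02,0.2]},{"xyz": [0,-0.0267,0.2]},{"xyz": [0,-0.0267,0.2]}]'
python3 - <<'E'
from h import *
im=robot.read_camera("side");s=robot.read_state();print(s['ee_pos'],s['force'])
a=cv2.resize(im[130:360,200:400,::-1],None,fx=2.5,fy=2.5,interpolation=cv2.INTER_CUBIC)
cv2.imwrite("pics/s1.png",a)
im=robot.read_camera("top")
cv2.imwrite("pics/t1.png",cv2.resize(im[160:330,240:440,::-1],None,fx=3.5,fy=3.5,interpolation=cv2.INTER_CUBIC))
E
```

```text
t: 2.4
ee_pos: [420.4, 193.7, 101.0]
ee_rot: [180.0, 0.1, -177.6]
force: [-0.6, 0.4, -0.4]
grip_width: -0.1
finger_force: 0.0
[420.31700496 194.18195696 100.8550437 ] [-0.05951703  0.9307001   0.00116613]
```

View pics/s1.png

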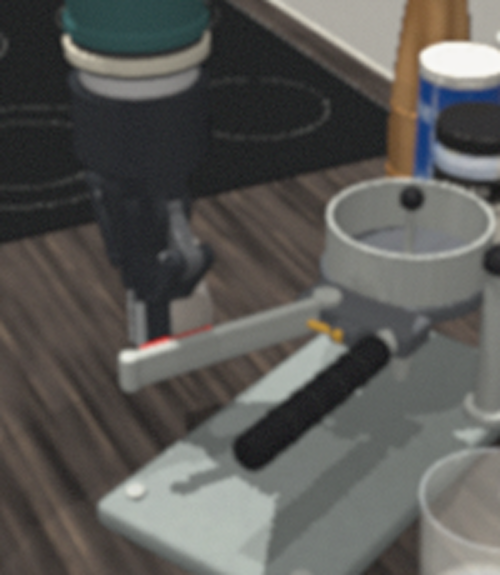

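View pics/t1.png

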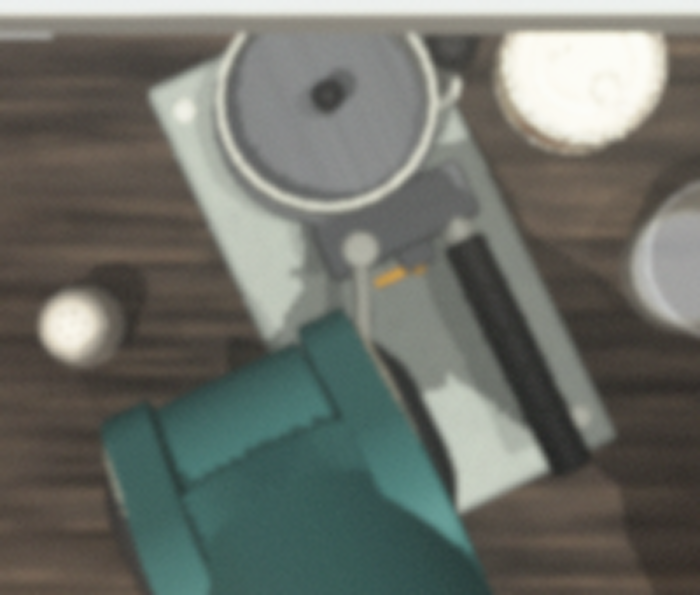

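The side view shows the closed fingertips just outside the red pad, at crop (150,330), with the finger knuckle bulging towards the lever at about (190,285). In the top view the hand sits on the lever's outer side, clear of the shaker. Before pressing I check the knuckle height against the lever's 111 mm top.

Run:
```python
from h import *
for px in((190,292),(208,262),(172,340),(130,330)):
    u,v=200+px[0]/2.5,130+px[1]/2.5
    print(px,[(z,ray('side',u,v,z)[:2].round().tolist()) for z in(100,110,120,130,140,150)])
for y in (179.5,208.5):
  for z in (81,100,120): print(y,z,((proj('side',[420,y,z])-[200,130])*2.5).round())
```

```text
(190, 292) [(100, [454.0, 210.0]), (110, [448.0, 195.0]), (120, [441.0, 180.0]), (130, [434.0, 165.0]), (140, [428.0, 150.0]), (150, [421.0, 135.0])]
(208, 262) [(100, [480.0, 238.0]), (110, [473.0, 223.0]), (120, [465.0, 207.0]), (130, [458.0, 191.0]), (140, [451.0, 176.0]), (150, [444.0, 160.0])]
(172, 340) [(100, [423.0, 166.0]), (110, [417.0, 152.0]), (120, [411.0, 138.0]), (130, [405.0, 124.0]), (140, [399.0, 110.0]), (150, [393.0, 96.0])]
(130, 330) [(100, [405.0, 187.0]), (110, [400.0, 173.0]), (120, [394.0, 158.0]), (130, [389.0, 144.0]), (140, [383.0, 129.0]), (150, [378.0, 115.0])]
179.5 81 [160. 357.]
179.5 100 [159. 330.]
179.5 120 [157. 301.]
208.5 81 [141. 333.]
208.5 100 [140. 307.]
208.5 120 [138. 278.]
```

The knuckle's lower end is at about z = 133 mm, clear above the lever. Next is contact.

To row units: -24 mm / 750 = -0.032, -22 mm / 750 = -0.0293, -2 degrees / 180 = -0.0111.

```bash
python3 drive.py '[{"xyz": [0,-0.0053,0]},{"xyz": [0,-0.0107,0]},{"xyz": [0,-0.016,0]},{"xyz": [0,-0.02,0]},{"xyz": [0,-0.024,0]},{"xyz": [0,-0.0267,0]},{"xyz": [0,-0.0293,0],"turn": -0.0056},{"xyz": [0,-0.032,0],"turn": -0.0111},{"xyz": [0,-0.032,0],"turn": -0.0111},{"xyz": [0,-0.032,0],"turn": -0.0111}]'
```

```text
t: 3.5
ee_pos: [420.7, 170.9, 100.3]
ee_rot: [180.0, -0.0, -175.5]
force: [-1.4, 1.3, -0.4]
grip_width: 0.0
finger_force: 0.8
```

To row units: -29 mm / 750 = -0.0387, 3.5 mm / 750 = 0.0047, -17 degrees / 180 = -0.0944.

```bash
python3 drive.py '[{"xyz": [0.0007,-0.0027,0],"turn": -0.0056},{"xyz": [0.0016,-0.0067,0],"turn": -0.0139},{"xyz": [0.0024,-0.0107,0],"turn": -0.0222},{"xyz": [0.0032,-0.0147,0],"turn": -0.0333},{"xyz": [0.0037,-0.0187,0],"turn": -0.0444},{"xyz": [0.004,-0.0227,0],"turn": -0.0539},{"xyz": [0.0043,-0.0267,0],"turn": -0.0633},{"xyz": [0.0045,-0.0307,0],"turn": -0.0722},{"xyz": [0.0047,-0.0347,0],"turn": -0.0833},{"xyz": [0.0047,-0.0373,0],"turn": -0.0906},{"xyz": [0.0047,-0.0387,0],"turn": -0.0944},{"xyz": [0.0047,-0.0387,0],"turn": -0.0944}]'
python3 - <<'E'
from h import *
im=robot.read_camera("side");s=robot.read_state();print(s['ee_pos'],s['force'])
cv2.imwrite("pics/s2.png",cv2.resize(im[130:360,200:400,::-1],None,fx=2.5,fy=2.5,interpolation=cv2.INTER_CUBIC))
E
```

```text
t: 4.7
ee_pos: [420.3, 141.6, 100.4]
ee_rot: [180.0, 0.1, -158.5]
force: [1.8, 4.7, -2.1]
grip_width: 0.0
finger_force: 2.1
[420.23096768 141.67828678 100.43797979] [ 1.73511227  4.61947593 -2.85848037]
```

View pics/s2.png

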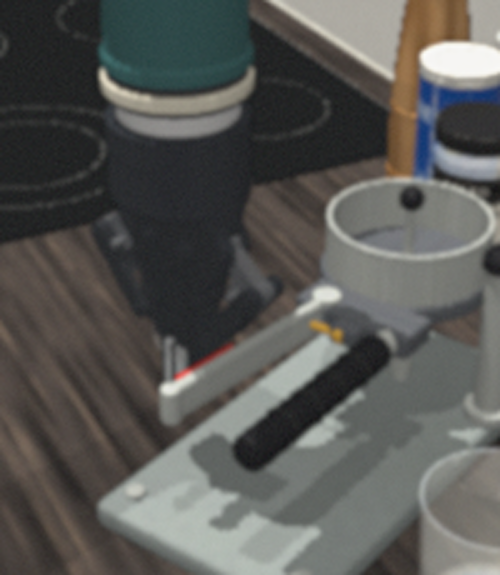

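The lever follows the fingers, now about 3/4 in; the dispenser corners and bar are unchanged. I approach the stop in small steps.

To row units: -5.5 mm / 750 = -0.0073, -4.5 mm / 750 = -0.006, -3.5 degrees / 180 = -0.0194.

```bash
python3 drive.py '[{"xyz": [0.0005,-0.002,0],"turn": -0.0056},{"xyz": [0.0011,-0.004,0],"turn": -0.0111},{"xyz": [0.0016,-0.006,0],"turn": -0.0167},{"xyz": [0.0019,-0.0073,0],"turn": -0.0194},{"xyz": [0.0019,-0.0073,0],"turn": -0.0194},{"xyz": [0.0019,-0.0073,0],"turn": -0.0194}]'; python3 drive.py '[{"xyz": [0.0001,-0.0007,0],"turn": -0.0011},{"xyz": [0.0003,-0.0013,0],"turn": -0.0022},{"xyz": [0.0003,-0.0013,0],"turn": -0.0022},{"xyz": [0.0003,-0.0013,0],"turn": -0.0022}]'
```

```text
t: 5.35
ee_pos: [420.9, 136.4, 100.5]
ee_rot: [180.0, 0.1, -155.0]
force: [1.2, 4.1, -1.7]
grip_width: 0.4
finger_force: 2.3
t: 5.75
ee_pos: [421.2, 135.5, 100.5]
ee_rot: [180.0, 0.1, -154.6]
force: [1.6, 5.3, -2.2]
grip_width: 0.3
finger_force: 2.3
```

To row units: -1 mm / 750 = -0.0013, -0.5 mm / 750 = -0.0007.

```bash
for i in 1 2; do python3 drive.py '[{"xyz": [0.0001,-0.0007,0]},{"xyz": [0.0003,-0.0013,0]},{"xyz": [0.0003,-0.0013,0]}]'; done; python3 -c "
from cell import robot;s=robot.read_state();print(s['ft_torque'])"
```

```text
t: 6.05
ee_pos: [421.4, 134.5, 100.5]
ee_rot: [180.0, 0.1, -154.6]
force: [1.2, 5.7, -1.7]
grip_width: -0.3
finger_force: 2.4
t: 6.35
ee_pos: [421.8, 133.6, 100.5]
ee_rot: [180.0, 0.1, -154.6]
force: [0.8, 5.5, -2.0]
grip_width: -0.1
finger_force: 2.4
[ 1.2264136  -0.22808451  0.08027279]
```

To row units: -1 mm / 750 = -0.0013, -0.5 mm / 750 = -0.0007.

```bash
python3 drive.py '[{"xyz": [0.0001,-0.0007,0]},{"xyz": [0.0003,-0.0013,0]},{"xyz": [0.0003,-0.0013,0]}]';python3 drive.py '[{"xyz": [0.0001,-0.0007,0]},{"xyz": [0.0003,-0.0013,0]},{"xyz": [0.0003,-0.0013,0]}]'
python3 - <<'E'
from h import *
im=robot.read_camera("side")
s=robot.read_state();print(s['ee_pos'],s['force'],s['ft_torque'])
cv2.imwrite("pics/s3.png",cv2.resize(im[130:360,200:400,::-1],None,fx=2.5,fy=2.5,interpolation=cv2.INTER_CUBIC))
E
```

```text
t: 6.65
ee_pos: [422.0, 132.7, 100.5]
ee_rot: [180.0, 0.1, -154.6]
force: [0.7, 7.0, -1.5]
grip_width: 0.1
finger_force: 2.5
t: 6.95
ee_pos: [422.2, 132.3, 100.5]
ee_rot: [179.9, 0.1, -154.6]
force: [1.6, 7.6, -1.4]
grip_width: -0.0
finger_force: 3.4
[422.16278238 132.33858034 100.56588414] [ 1.42498354  8.02060119 -2.49068186] [ 1.63313597 -0.15713653  0.06602474]
```

View pics/s3.png

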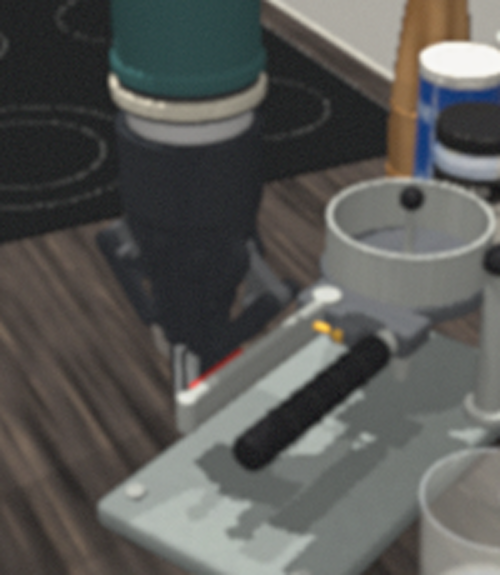

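The stop is reached: the force jumped (finger force 2.5→3.4, motion stalled at y = 132.3), the lever is parallel to the bar with a gap, and the base corner (105,505) and bar end (250,450) have not shifted. I hold, then let it out completely.

To row units: 53 mm / 750 = 0.0707, -22.8 mm / 750 = -0.0304, 11.4 degrees / 180 = 0.0633.

```bash
python3 drive.py '[{},{},{},{},{},{},{},{},{},{}]'; python3 drive.py '[{"xyz": [-0.0013,0.0053,0],"turn": 0.0111},{"xyz": [-0.0032,0.012,0],"turn": 0.0278},{"xyz": [-0.0053,0.0187,0],"turn": 0.0444},{"xyz": [-0.0075,0.0253,0],"turn": 0.0633},{"xyz": [-0.0113,0.0333,0],"turn": 0.0833},{"xyz": [-0.0153,0.0413,0],"turn": 0.1056},{"xyz": [-0.0193,0.048,0],"turn": 0.1222},{"xyz": [-0.0227,0.0547,0],"turn": 0.1278},{"xyz": [-0.0267,0.0627,0],"turn": 0.1278},{"xyz": [-0.0304,0.0707,0],"turn": 0.1278},{"xyz": [-0.0304,0.0707,0],"turn": 0.1278},{"xyz": [-0.0304,0.0707,0],"turn": 0.1278}]'
python3 - <<'E'
from h import *
im=robot.read_camera("side")
s=robot.read_state();print(s['ee_pos'],s['ee_rot'],s['force'])
cv2.imwrite("pics/s4.png",cv2.resize(im[130:360,200:400,::-1],None,fx=2.5,fy=2.5,interpolation=cv2.INTER_CUBIC))
E
```

```text
t: 8.0
ee_pos: [422.2, 132.3, 100.5]
ee_rot: [179.9, 0.1, -154.6]
force: [0.0, 8.1, -1.0]
grip_width: 0.2
finger_force: 3.4
t: 9.2
ee_pos: [419.4, 188.2, 100.2]
ee_rot: [-180.0, -0.0, -177.6]
force: [0.7, 0.2, -0.1]
grip_width: 0.0
finger_force: 0.0
[419.43732287 188.05461144 100.17825662] [-1.79973991e+02 -2.44247663e-02 -1.77634347e+02] [-0.08805872  0.77315557  0.06116033]
```

View pics/s4.png

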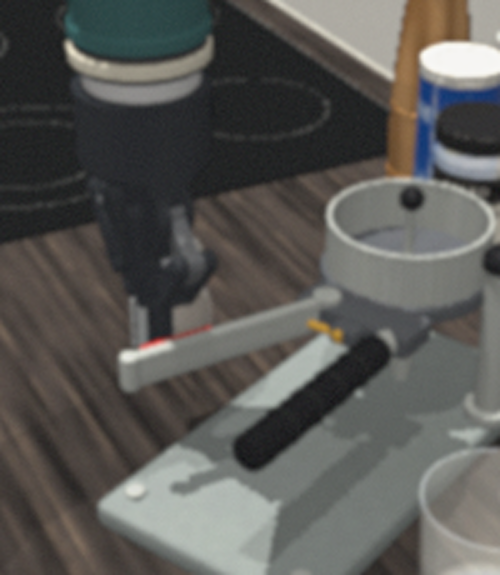

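The lever is back at rest (tip at (130,370), as before pressing), with no contact force. Now the second press.

To row units: -52 mm / 750 = -0.0693, -50 mm / 750 = -0.0667, -21.3 degrees / 180 = -0.1183.

```bash
python3 drive.py '[{"xyz": [0.0003,-0.0067,0]},{"xyz": [0.0005,-0.0133,0]},{"xyz": [0.0007,-0.0187,0]},{"xyz": [0.0011,-0.024,0],"turn": -0.0056},{"xyz": [0.0016,-0.0307,0],"turn": -0.0222},{"xyz": [0.0021,-0.0373,0],"turn": -0.0389},{"xyz": [0.0024,-0.044,0],"turn": -0.0556},{"xyz": [0.0024,-0.0507,0],"turn": -0.0706},{"xyz": [0.0021,-0.0573,0],"turn": -0.0872},{"xyz": [0.0016,-0.0627,0],"turn": -0.1},{"xyz": [0.0011,-0.0667,0],"turn": -0.1111},{"xyz": [0.0008,-0.0693,0],"turn": -0.1183}]'; python3 drive.py '[{"xyz": [0,-0.0013,0],"turn": -0.0033},{"xyz": [0.0001,-0.0027,0],"turn": -0.0067},{"xyz": [0.0001,-0.0036,0],"turn": -0.0094},{"xyz": [0.0003,-0.0045,0],"turn": -0.0094},{"xyz": [0.0003,-0.0045,0],"turn": -0.0094},{"xyz": [0.0003,-0.0045,0],"turn": -0.0094}]'; python3 -c "
from cell import robot;s=robot.read_state();print(s['ft_torque'],s['force'])"
```

```text
t: 10.45
ee_pos: [419.8, 137.0, 100.2]
ee_rot: [179.9, -0.1, -156.2]
force: [-4.4, 4.5, 1.6]
grip_width: -0.3
finger_force: 2.6
t: 11.05
ee_pos: [420.5, 133.8, 100.1]
ee_rot: [179.9, -0.2, -154.6]
force: [-5.2, 4.0, 3.2]
grip_width: -0.2
finger_force: 2.6
[ 0.68774771  0.92457028 -0.05133629] [-5.16593955  4.04481302  3.16066033]
```

About 2 mm short of the previous stop position, so I ease in along the press axis.

To row units: -1 mm / 750 = -0.0013, -0.5 mm / 750 = -0.0007.

```bash
python3 drive.py '[{"xyz": [0,-0.0007,0]},{"xyz": [0,-0.0013,0]},{"xyz": [0,-0.0013,0]}]'; python3 drive.py '[{"xyz": [0,-0.0007,0]},{"xyz": [0,-0.0013,0]},{"xyz": [0,-0.0013,0]}]'; python3 drive.py '[{"xyz": [0,-0.0004,0]},{"xyz": [0,-0.0007,0]},{"xyz": [0,-0.0007,0]}]'
```

```text
t: 11.35
ee_pos: [420.9, 133.0, 100.1]
ee_rot: [179.9, -0.2, -154.5]
force: [-5.7, 3.0, 3.1]
grip_width: -0.0
finger_force: 2.7
t: 11.65
ee_pos: [421.2, 132.1, 100.1]
ee_rot: [179.9, -0.2, -154.5]
force: [-5.8, 3.6, 3.8]
grip_width: 0.1
finger_force: 2.9
t: 11.95
ee_pos: [421.3, 132.0, 100.1]
ee_rot: [179.9, -0.2, -154.5]
force: [-5.7, 4.6, 4.5]
grip_width: 0.1
finger_force: 3.4
```

To row units: -0.3 mm / 750 = -0.0004.

```bash
python3 drive.py '[{"xyz": [0,-0.0004,0]},{"xyz": [0,-0.0004,0]},{"xyz": [0,-0.0004,0]},{"xyz": [0,-0.0004,0]},{"xyz": [0,-0.0004,0]}]'
python3 - <<'E'
from h import *
a=robot.read_camera("side")[130:360,200:400,::-1];b=robot.read_camera("top")[160:330,240:440,::-1]
b=cv2.copyMakeBorder(b,0,60,0,0,cv2.BORDER_CONSTANT)
cv2.imwrite("pics/s5.png",cv2.resize(np.hstack([a,b]),None,fx=2,fy=2,interpolation=cv2.INTER_CUBIC))
E
```

```text
t: 12.45
ee_pos: [421.3, 131.9, 100.1]
ee_rot: [179.9, -0.2, -154.5]
force: [-6.4, 4.9, 4.3]
grip_width: -0.1
finger_force: 3.7
```

View pics/s5.png

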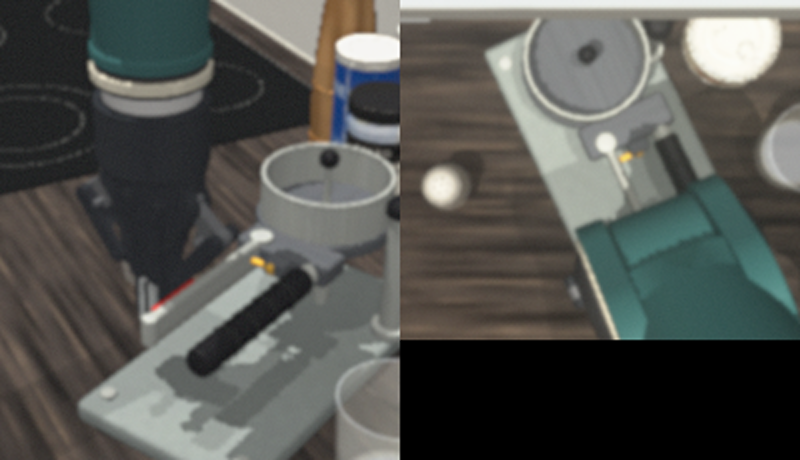

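The lever is against its stop again, parallel to the bar, with its tip at (150,330) in the picture. The gap is visible, and the base, shaker, glass and tin are where they were. Handing in.

```bash
python3 -c "
from cell import robot;print(robot.close_job())"
```

```text
the job is handed in; nothing more can be done
None
```

I pressed the lever fully in and held it about 1 s, let it spring all the way out, then pressed it in again and handed in at about 12.5 s still holding it at its stop; the gap to the bar is visible, and the pictures show the dispenser and the things beside it unmoved.

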